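# Lay out the entrance fittings on their panel

## Robot

A 6-joint arm with a two-finger parallel gripper is mounted at the origin on the work surface. World frame = base frame: x ahead of the robot, y to its left, z up, the work surface at z = 0. Lengths are in m, angles in rad, forces in N, time in s.
With the tool pointing down it reaches from about 0.325 to 0.775 m from the base axis. Payload 5.5 kg.
Tool frame: the origin (TCP) lies between the finger pads; the fingertips stand 8 mm ahead of it and the grasp point (between the pads) lies 11 mm behind it (tcp_to_tips is the distance from the TCP to the fingertips, in m); z points along the fingers, y is the line along which they close (so a half turn about z gives the same grasp; the last joint's range is limited). The gripper opens to 88 mm and grips with 3 to 60 N. Pads are 20 mm wide; open, the fingers measure 115 mm over their backs; the gripper's body (75 mm by 178 mm) begins 61 mm behind the grasp point.
Start: joints at [1.129, 0.091, 1.231, -0, 1.82, -0.057], TCP at [0.225, 0.556, 0.231] pointing down, gripper open.
Joint ranges: [-2.87, 2.87], [-0.86, 2.18], [0.17, 2.46], [-1.51, 4.65], [0.06, 2.69], [-2.65, 2.65]. Speed limits (rad/s): [2.57, 2.57, 3.01, 3.14, 3.14, 3.14].

## Interface

Orientations are given as a unit quaternion [w, x, y, z].
In Python, from bench import * gives the robot as it stands. Calls block until the motion is done:
- move_to(position, orientation): joint-space move of the TCP to a pose.
- move_l(position, speed=0.15, orientation=None): straight line of the TCP; orientation=None keeps the orientation; speed is the mean speed in m/s.
- movej(angles): joint-space move.
- gripper_open() and close(): open the fingers fully, or close them until they stop; the grip force is fixed at half the most.
- hold(seconds).
- inverse_kinematics(position, orientation): joint angles nearest the present ones, or None.
- state(): the state.
- get_image(name): name is "scene" or "top"; returns a dict with "frame" (480x640x3 uint8, blue, green, red), "depth" (480x640 float32, m along the optical axis (not along the pixel's ray), 0 where there is no reading), "camera_matrix" (3x3 intrinsics, pixels), "view" (4x4, takes a point from world to camera coordinates). Camera axes: x right, y up, looking along -z (the intrinsics and any distortion apply to the point x, -y, -z); pixel columns grow to the right and rows downward; lengths in m; the calibration is good to about 2 mm. A picture is of the moment at which its call begins.
A pose or a line that the arm cannot do raises IKError and nothing moves.
- job_done(): hands the job in; it is judged then, once.
The state is a dict: "time": time; "joint_pos": joint angles; "dq": joint speeds; "joint_torque": joint torques, N m; "ee_pos": TCP position; "ee_rot": TCP orientation; "ft_force": force on the tool from outside, world axes, zero at the start; "moment": the same for the moment, N m; "finger_gap": finger opening in m; "finger_force": force on a finger pad.
Only numpy, scipy, OpenCV 4.12 (cv2) and the standard library are available. Lean on these libraries where they do the work, as an engineer would, in place of code of your own. Each camera call takes 0.05 s, during which the arm holds its last target. There are 200 camera calls.

## Task

Lay the entrance fittings out on the plywood panel as they will be mounted: the chrome hook midway between the white switch plate and the clear screw box, the brass knob squarely behind the switch plate and the black hinge squarely behind the screw box, each about 2 cm clear of it (behind is the side away from the robot), and the screwdriver centred on the lid of the screw box, lying along the box's length. Hook, knob and hinge stand or lie on their flat undersides on the panel. Leave the toggle switch, the steel hinge and the roll of tape as they are.

Things in the scene. Friction and masses are not known exactly. Their poses are not given: they have to be found in the camera images.
- panel: Pale plywood panel, fixed, 180 deep (x) by 370 wide (y) by 12 mm thick. Origin: centre of its underside; x points away from the robot (within 0.2 rad of world x), y left. Switch plate and screw box are fixed on it at panel x = -40, y = +120 and -120 mm (either way round), axes parallel to the panel's; the point midway between them is panel x = -40, y = 0.
- switch_plate: White square switch plate fixed on the panel, 86 x 86 x 10 mm, with a grey collar and a white toggle in the middle standing to 34 mm above the plate's underside. Origin: centre of its underside, on the panel's top; x points away from the robot: back edge at x = +43 mm, behind is +x.
- screw_box: Clear acrylic box of brass screws fixed on the panel, 80 deep (x) by 120 long (y), flat top of its lid 40 mm above its underside; the lid is shut, slides along y against 4 N of friction. Origin: centre of the underside, on the panel's top; x points away from the robot: back edge at x = +40 mm, behind is +x.
- toggle_tip (a point): Tip of the white toggle in the middle of the switch plate, about 32 mm above the plate's underside, leaning up to 0.35 rad to +x or -x; flips easily when touched. To be left as it is.
- hook: Chrome wall hook lying on its back plate, 64 (x) by 30 (y) by 6 mm; a 12 mm round bar rises from it and runs level along x from -16 to +24 mm at y = 0, its axis 38 mm above the underside, top at 44. Grip that bar across y. Origin: centre of the underside. Loose, about 100 g, z up; either way round will do.
- knob: Brass furniture knob standing upright: foot 40 mm in diameter, neck 20, round head 34 mm in diameter from 21 to 33 mm above the underside, top at 37. Origin: centre of the underside. Loose, about 90 g.
- black_hinge: Black plastic hinge, opened flat and lying flat: 50 mm long along x (the pin's line), 40 wide along y, leaves 6 thick, knuckle along the middle with its top at 11 mm. Origin: centre of the underside. Loose, about 40 g, z up; may be turned any way about the vertical.
- screwdriver: Short steel screwdriver lying along its x, 140 mm long: grey eight-sided handle with black rubber bands, 24 mm across flats, from x = -70 to +2 mm, blade 8 mm thick to +70 mm. Origin: middle of its length, level with the handle's underside (axis 12 mm up); balances near x = -10 mm. Loose, about 85 g; the tip may point to either end of the box.
- steel_hinge: Bare steel hinge of the same shape and size as the black one (50 x 40 mm, 11 high), lying flat; origin: centre of the underside. Loose, not part of the job.
- tape_roll: Blue roll of tape lying flat, 60 mm in diameter, 20 mm high, with a 38 mm hole. Origin: centre of its underside. Loose, not part of the job.
Things that resemble listed ones, but are neither listed nor needed, are in the scene too. Leave any turquoise look-alike of the hook alone. There is more than one size of the screwdriver; the one meant has the size given above.

How it is judged:
At the end, for the whole second after the job is handed in: At rest: hook on panel midway, 15 mm each way; knob on panel behind plate, gap 5-42 mm, 15 mm sideways; black hinge on panel behind box, centre 65-112 mm from box centre, 15 mm sideways; all level to 0.15 rad; screwdriver on lid, centred 15 mm each way, along it within 0.26 rad (x of hook in the frame of panel between -0.055 and -0.025 m and y of hook in the frame of panel between -0.015 and 0.015 m and z of hook in the frame of panel between 0.009 and 0.017 m and x of knob in the frame of switch_plate between 0.068 and 0.105 m and y of knob in the frame of switch_plate between -0.015 and 0.015 m and z of knob in the frame of switch_plate between -0.003 and 0.005 m and x of black_hinge in the frame of screw_box between 0.065 and 0.112 m and y of black_hinge in the frame of screw_box between -0.015 and 0.015 m and z of black_hinge in the frame of screw_box between -0.003 and 0.005 m and x of screwdriver in the frame of screw_box between -0.015 and 0.015 m and y of screwdriver in the frame of screw_box between -0.015 and 0.015 m and z of screwdriver in the frame of screw_box between 0.037 and 0.046 m and angle between the x axis of screwdriver and the y axis of screw_box, either way round below 0.26 rad and angle between each of hook, knob, black_hinge's own z axis and vertical below 0.15 rad and linear speed of each of hook, knob, black_hinge, screwdriver below 0.02 m/s); the robot touches nothing.
It fails at once if the steel hinge is moved by more than 25 mm (distance of steel_hinge from where it was at the start of the episode above 0.025 m).
It fails at once if the roll of tape is moved by more than 25 mm (distance of tape_roll from where it was at the start of the episode above 0.025 m).
It fails at once if the toggle switch is moved (its tip by more than 8 mm) (distance of toggle_tip from where it was at the start of the episode above 0.008 m).
It also fails if it takes over 112 s, if anything falls off the work surface, if the arm or the gripper's body presses on something with over 40 N, if the wrist force passes 120 N, or if a joint passes its speed limit or range.

## Working session

There is one attempt and no reset: what is moved stays moved. The work goes in short steps, each a Python script; the robot and the scene stay as the last script left them, time stands still between calls to the robot, and variables do not carry over. Pictures are saved under pics/ and viewed, at most 14 in all, crops included, and the job is handed in when it is done.

```bash
mkdir -p pics; ls; python3 - <<'E'
from bench import *
import cv2,numpy as np,pickle
for n in("top","scene"):
    d=get_image(n); cv2.imwrite(f"pics/{n}0.png",d["frame"]); pickle.dump(d,open(f"{n}0.pkl","wb"))
    print(n,d["camera_matrix"],d["view"],[k for k in d])
print(state())
E
```

```text
pics
top [[602.11998355   0.         321.00119635]
 [  0.         602.11998355 241.03373494]
 [  0.           0.           1.        ]] [[-6.08229002e-02 -9.98148019e-01  1.05197277e-03  2.22151770e-02]
 [ 9.75441544e-01 -5.92156748e-02  2.12149234e-01 -5.01589294e-01]
 [-2.11694045e-01  1.39296696e-02  9.77236714e-01 -1.23584683e+00]
 [ 0.00000000e+00  0.00000000e+00  0.00000000e+00  1.00000000e+00]] ['frame', 'depth', 'camera_matrix', 'view']
scene [[434.6103644    0.         320.464851  ]
 [  0.         434.6103644  236.41672902]
 [  0.           0.           1.        ]] [[-0.87238684  0.48859317  0.01476203  0.44049576]
 [-0.38973946 -0.71347555  0.58228498  0.16187916]
 [ 0.29503281  0.5022244   0.81285072 -1.073819  ]
 [ 0.          0.          0.          1.        ]] ['frame', 'depth', 'camera_matrix', 'view']
{'time': 0.1, 'joint_pos': array([ 1.12932326e+00,  9.17685058e-02,  1.23179716e+00, -3.17599054e-05,
        1.81980281e+00, -5.67140199e-02]), 'dq': array([ 0.00102203, -0.00189611, -0.00097375,  0.00090969,  0.00102038,
       -0.00083485]), 'joint_torque': array([ 1.19936696e-03, -4.47857130e+01, -4.07570422e+01,  6.99060224e-02,
        2.84140126e-02, -1.01174510e-04]), 'ee_pos': array([0.22510696, 0.55588491, 0.22961107]), 'ee_rot': array([-2.03975068e-04,  1.91198814e-01,  9.81550928e-01, -8.64304975e-04]), 'ft_force': array([-0.44036709, -0.62401035, -0.31873912]), 'moment': array([ 0.02116636, -0.01636974, -0.02534709]), 'finger_force': 0.0, 'finger_gap': 0.08773797582800164}
```

View pics/top0.png

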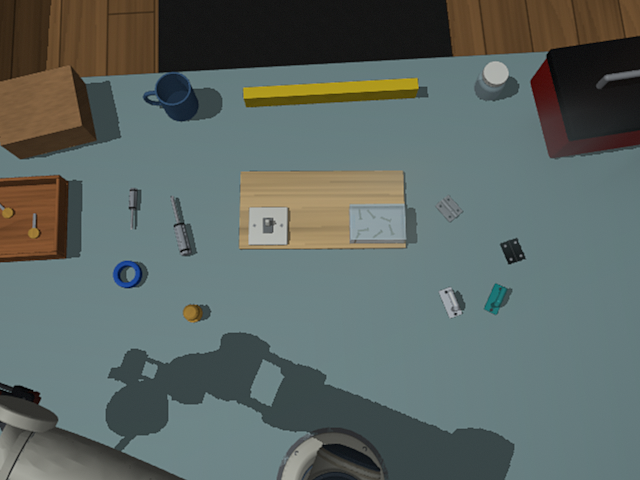

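View pics/scene0.png

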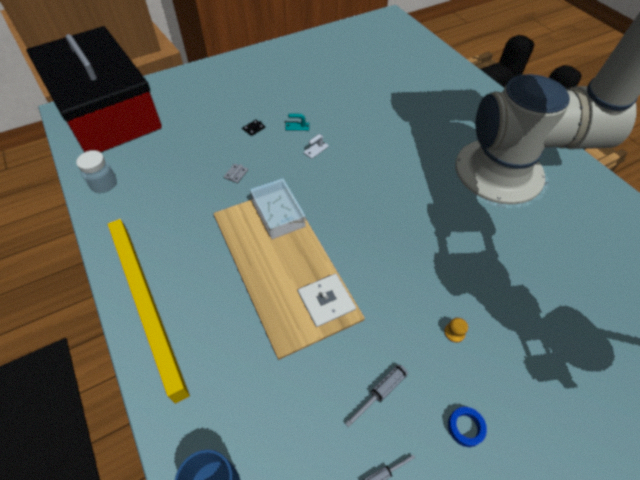

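The top picture shows the plate at (268,226), the box at (377,224), the knob at (193,313) and the tape at (128,274). The steel hinge is at (449,208), the black hinge at (512,251), the chrome hook at (451,302) and the turquoise look-alike at (496,298). The two screwdrivers are at (133,208), about 90 mm long, and (180,226), about 135 mm long. The long one fits, so I'll check it in enlarged crops.

```bash
cat > h.py <<'E'
import numpy as np,cv2,pickle
def unproj(d,u,v,z):
    """world point on plane height z seen at pixel (u,v)"""
    K=d["camera_matrix"];V=d["view"];R=V[:3,:3];t=V[:3,3]
    r=np.linalg.inv(K)@[u,v,1]; r=R.T@np.array([r[0],-r[1],-r[2]]); c=-R.T@t
    return c+r*(z-c[2])/r[2]
E
python3 - <<'E'
import cv2,pickle
f=pickle.load(open("top0.pkl","rb"))["frame"]
def crop(n,u,v,w,h,s):
    c=cv2.resize(f[v:v+h,u:u+w],None,fx=s,fy=s,interpolation=cv2.INTER_CUBIC)
    for i in range(0,w,10):
        cv2.line(c,(i*s,0),(i*s,6 if i%50 else 14),(0,0,255),1)
        if i%20==0: cv2.putText(c,str(u+i),(i*s,22),0,.35,(0,0,255),1)
    for i in range(0,h,10):
        cv2.line(c,(0,i*s),(6,i*s),(0,0,255),1)
        if i%20==0: cv2.putText(c,str(v+i),(8,i*s+4),0,.35,(0,0,255),1)
    cv2.imwrite(f"pics/{n}.png",c)
crop("left",105,180,130,150,4)
crop("right",425,185,100,140,4)
crop("panel",230,160,190,100,4)
E
```

```text
(no output)
```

View pics/left.png

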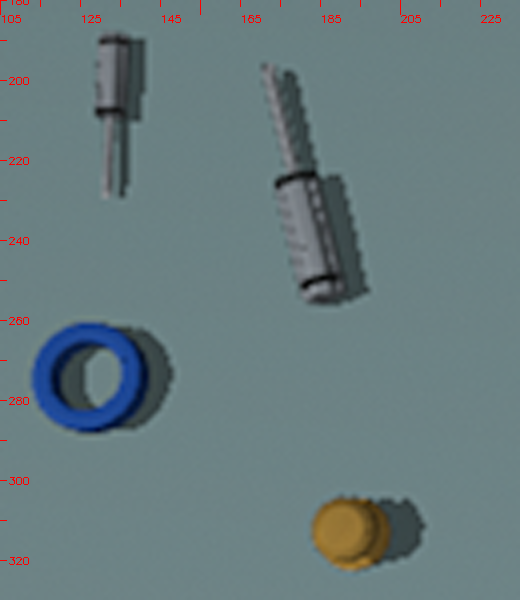

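View pics/right.png

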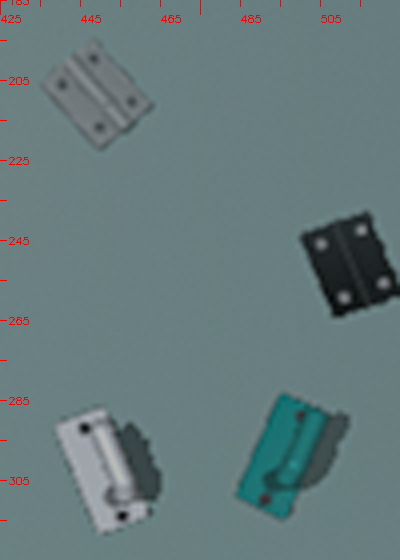

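View pics/panel.png

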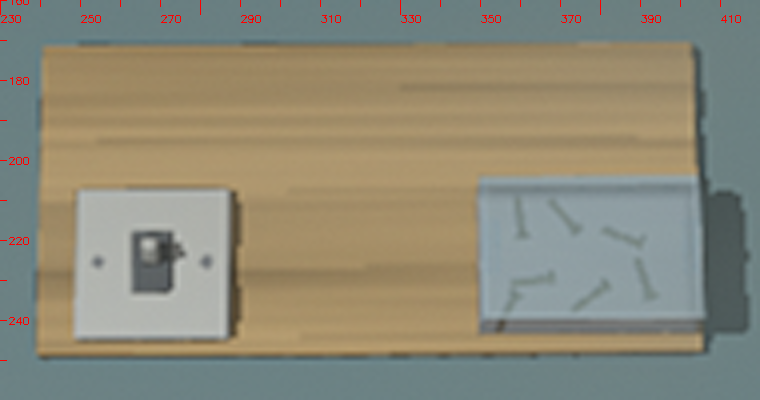

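The crops show the following:
- **Screwdriver:** tip (171.5,196.5) and butt (186,254) fit the 140 mm tool. The one at (133,208) is too short.
- **Chrome hook:** plate corners (439,291), (451,287), (462.5,313), (450,318). The turquoise one at (494,300) is left alone.
- **Black hinge:** corners (500,243), (517,238), (525.5,259), (508,264). The steel hinge is at (449,208).
- **Knob:** head at (191,312.5).
- **Panel:** corners (241,171), (402.5,171), (239.5,248.5), (406,247.5), with the plate on the left and the box on the right.

```bash
cat >> h.py <<'E'
from scipy.spatial.transform import Rotation as Rot
def quat(phi):  # tool down, tool y (closing line) at world angle phi
    s,c=np.sin(phi),np.cos(phi)
    q=Rot.from_matrix(np.array([[-s,c,0],[c,s,0],[0,0,-1]])).as_quat()
    return [q[3],q[0],q[1],q[2]]
def w(d,pts,z): return np.array([unproj(d,u,v,z) for u,v in pts])[:,:2]
def ang(v): return np.arctan2(v[1],v[0])
E
python3 - <<'E'
from h import *
np.set_printoptions(precision=4,suppress=True)
d=pickle.load(open("top0.pkl","rb"))
P=w(d,[(241,171),(402.5,171),(406,247.5),(239.5,248.5)],.012)  # fl fr nr nl
c=P.mean(0); yaw=ang((P[0]+P[1]-P[2]-P[3])); yawy=ang(P[0]+P[3]-P[1]-P[2])-np.pi/2
print("panel",c,yaw,yawy,[np.linalg.norm(P[i]-P[i-1]) for i in range(4)])
R=lambda a:np.array([[np.cos(a),-np.sin(a)],[np.sin(a),np.cos(a)]])
B=w(d,[(249.5,207.5),(288,207.5),(287.5,245),(248.5,244.5)],.022); print("plate",R(yawy).T@(B.mean(0)-c), ang(B[0]+B[3]-B[1]-B[2])-np.pi/2)
B=w(d,[(349.5,205),(404,205),(406,240),(349.5,240)],.052); print("box",R(yawy).T@(B.mean(0)-c))
H=w(d,[(439,291),(451,287),(462.5,313),(450,318)],.006); print("hook",H.mean(0),ang(H[0]+H[1]-H[2]-H[3]),[np.linalg.norm(H[i]-H[i-1]) for i in range(4)])
b=w(d,[(449.5,290),(455,308)],.044); print("bar",b,b.mean(0),ang(b[0]-b[1]))
H=w(d,[(500,243),(517,238),(525.5,259),(508,264)],.006); print("hinge",H.mean(0),ang(H[0]+H[1]-H[2]-H[3]),[np.linalg.norm(H[i]-H[i-1]) for i in range(4)])
print("knob",w(d,[(191,312.5)],.034))
s=w(d,[(171.5,196.5),(186,254)],.012);print("driver",s,s.mean(0),np.linalg.norm(s[0]-s[1]),ang(s[0]-s[1]))
# depth-based check on panel & table heights
def pt(u,v):
    r=np.linalg.inv(d["camera_matrix"])@[u,v,1]*d["depth"][v,u]; V=d["view"]
    return V[:3,:3].T@(np.array([r[0],-r[1],-r[2]])-V[:3,3])
for q in[(320,210),(320,300),(191,312),(452,297),(183,240),(377,222),(512,251)]: print(q,pt(*q))
E
```

```text
panel [ 0.5842 -0.0162] -0.048567983037476614 -0.05750392835703089 [np.float64(0.1795393638193467), np.float64(0.36664308451066024), np.float64(0.17734997011099843), np.float64(0.3675367904895624)]
plate [-0.0413  0.1191] -0.06715302399300294
box [-0.0413 -0.1185]
hook [ 0.3594 -0.2821] 0.30098419754829575 [np.float64(0.06248141164138548), np.float64(0.028035873472302977), np.float64(0.0609598748999265), np.float64(0.029625120458383898)]
bar [[ 0.3815 -0.2741]
 [ 0.3428 -0.2816]] [ 0.3622 -0.2778] 0.19225660226083016
hinge [ 0.4642 -0.4314] 0.24694775574404113 [np.float64(0.049576847931762605), np.float64(0.04022435774187659), np.float64(0.049995550095668695), np.float64(0.040985405702065617)]
knob [[0.3682 0.276 ]]
driver [[0.6337 0.3204]
 [0.4999 0.2896]] [0.5668 0.305 ] 0.13728462699147828 0.2260938002244306
(320, 210) [ 0.5824 -0.011   0.0109]
(320, 300) [ 0.3823  0.0012 -0.0021]
(191, 312) [0.3694 0.2761 0.0333]
(452, 297) [ 0.3667 -0.2785  0.0409]
(183, 240) [0.531  0.295  0.0158]
(377, 222) [ 0.5372 -0.1317  0.0513]
(512, 251) [ 0.4637 -0.4292  0.0085]
```

```bash
cat >> h.py <<'E'
from bench import *
C=np.array([.5838,-.0162]); YAW=-.057
def pan(x,y): return C+Rot.from_euler('z',YAW).as_matrix()[:2,:2]@[x,y]
def best(xy,z,phi):  # nearer of the two half-turn grasps
    q0=state()["joint_pos"]; o=[]
    for p in(phi,phi+np.pi):
        j=inverse_kinematics([*xy,z],quat(p))
        if j is not None: o.append((np.abs(np.array(j)-q0).max(),p))
    return quat(min(o)[1])
def pick(xy,z,phi,zs=.15):
    gripper_open(); q=best(xy,zs,phi); move_to([*xy,zs],q); move_l([*xy,z],.12); close()
    s=state(); print("grip",s["finger_gap"],s["finger_force"],s["ee_pos"])
    move_l([*xy,.20],.2); s=state(); print("up",s["finger_gap"],s["finger_force"],s["time"])
def place(xy,z,phi,za=.20,sym=True):
    q=best(xy,za,phi) if sym else quat(phi)
    move_to([*xy,za],q); move_l([*xy,z+.03],.15); move_l([*xy,z],.03); s=state(); print("at",s["ee_pos"],s["ft_force"])
    gripper_open(); move_l([*xy,za],.2); print("t",state()["time"])
E
python3 - <<'E'
from h import *
pick([.3602,-.281],.027,.29+np.pi/2)
place(pan(-.04,0),.027+.0125,YAW)
pick([.4642,-.4314],.010,.247+np.pi/2)
d=get_image("top"); cv2.imwrite("pics/t1.png",cv2.resize(d["frame"][150:330,220:540],None,fx=2.5,fy=2.5)); cv2.imwrite("pics/s1.png",get_image("scene")["frame"])
E
```

```text
grip 0.011032942454390869 29.999244287610054 [ 0.36020233 -0.28096259  0.02698331]
up 0.010901772128878362 29.999016970396042 6.6583
at [ 0.54404788 -0.01393546  0.03978254] [ 0.15043291  0.88267385 -1.56914571]
t 12.2417
grip 0.039295413325469854 29.869870841503143 [ 0.46417582 -0.43138747  0.00996398]
up 0.039672053194653785 29.872055053710938 17.2583
```

View pics/t1.png

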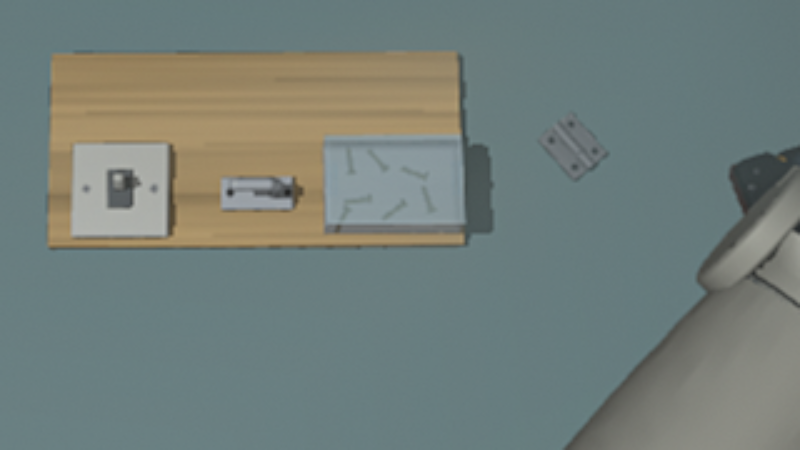

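The hook sits midway, at top-image pixel (323,227), aligned with the panel. The hinge is in the gripper. Next I place it, then do the knob and the screwdriver.

```bash
python3 - <<'E'
from h import *
place(pan(.045,-.12),.0225,YAW+np.pi/2)
pick([.3682,.276],.022,2.2)
place(pan(.044,.12),.0345,YAW+np.pi/2)
th=.226; u=np.array([np.cos(th),np.sin(th)])
g=np.array([.5668,.305])-.012*u
pick(g,.010,th+np.pi/2)
y=Rot.from_quat(np.roll(state()["ee_rot"],-1)).as_matrix()[:2,1]; s=ang(y)-th   # tool y relative to driver axis
o=[]
for t in(YAW+np.pi/2,YAW-np.pi/2):
    v=np.array([np.cos(t),np.sin(t)]); xy=pan(-.04,-.12)-.012*v
    j=inverse_kinematics([*xy,.2],quat(t+s))
    if j is not None: o.append((np.abs(np.array(j)-state()["joint_pos"]).max(),t,xy))
print(o)
_,t,xy=min(o,key=lambda a:a[0])
place(xy,.010+.0525,t+s,za=.2,sym=False)
movej([1.129,.091,1.231,0,1.82,-.057])
d=get_image("top"); cv2.imwrite("pics/t2.png",cv2.resize(d["frame"][150:270,220:430],None,fx=3.8,fy=3.8,interpolation=cv2.INTER_CUBIC)); e=get_image("scene")["frame"]; cv2.imwrite("pics/s2.png",e); print(state()["time"])
pickle.dump(d,open("t2.pkl","wb"))
E
```

```text
at [ 0.62207802 -0.13862726  0.02282606] [ 0.21021119 -0.3086677   0.14871756]
t 22.825
grip 0.03252492236019854 30.000037177233025 [0.36814864 0.27602496 0.02199367]
up 0.032778337316199835 29.99976636012434 27.9667
at [0.63474223 0.10112005 0.03481979] [ 0.49937497 -0.13857508 -1.38663333]
t 33.3167
grip 0.023323003305122377 29.999825656414032 [0.55507383 0.30234112 0.00995554]
up 0.024079380941398738 29.999696910381317 37.8417
[(np.float64(2.0591181694371747), 1.5137963267948966, array([ 0.53634504, -0.14570686]))]
at [ 0.53649706 -0.1457592   0.06277869] [ 0.07050868  0.11791904 -0.34103769]
t 43.575
46.3833
```

View pics/t2.png

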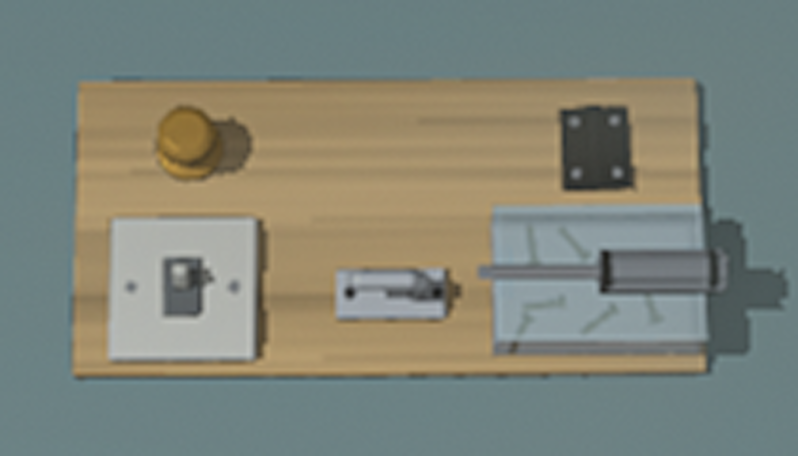

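View pics/s2.png

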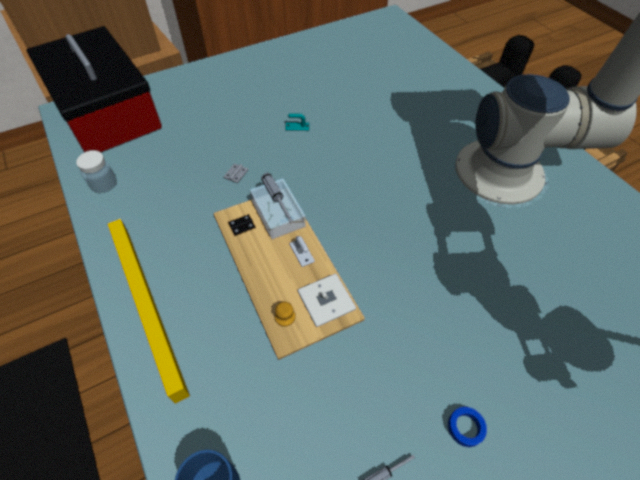

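Everything stands where planned: knob (186,140), hinge (595,148), hook (391,294), and the driver from (479,271) to (725,271) in the crop. The toggle, steel hinge and tape look unchanged. I'll check the numbers next.

```bash
python3 - <<'E'
from h import *
np.set_printoptions(precision=4,suppress=True)
d=pickle.load(open("t2.pkl","rb"))
R=Rot.from_euler('z',YAW).as_matrix()[:2,:2]
for n,p,z in[("drv tip",(479,271),.064),("drv butt",(725,271),.064),("knob",(186,133),.046),("hinge",(595,148),.018),("hook",(391,294),.018),("boxTL",(493,207),.052),("boxBR",(708,342),.052),("plateTL",(109,218),.022),("plateBR",(257,360),.022)]:
    q=w(d,[(220+p[0]/3.8-.4,150+p[1]/3.8-.4)],z)[0]; print(n,R.T@(q-C))
E
```

```text
drv tip [-0.0405 -0.0497]
drv butt [-0.041  -0.1882]
knob [0.047  0.1181]
hinge [ 0.0458 -0.1212]
hook [-0.0425 -0.0002]
boxTL [ 0.0003 -0.0587]
boxBR [-0.0792 -0.179 ]
plateTL [0.0029 0.1645]
plateBR [-0.0823  0.0773]
```

All within tolerance (driver centre about −0.041, −0.119 in the panel frame, against a target of −0.040, −0.120).

```bash
python3 -c "
from bench import *
print(job_done())"
```

```text
the job is handed in; nothing more can be done
None
```

The hook, knob, black hinge and screwdriver are all laid out on the panel within about 4 mm of their targets by the final top-camera check, and the job was handed in at about 46 s; no verdict was returned.

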